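Feed a slat through the guide channel onto its stop with a push stick

ROBOT

A 6-joint arm with a two-finger parallel gripper is mounted at the origin on the work surface. World frame = base frame: x ahead of the robot, y to its left, z up, the work surface at z = 0. Lengths are in m, angles in rad, forces in N, time in s.
With the tool pointing down it reaches from about 0.25 to 0.725 m from the base axis. Payload 4 kg.
Tool frame: the origin (TCP) lies midway between the tips of the shut fingers; the grasp point (between the pads) lies 19 mm behind it; z points along the fingers, y is the line along which they close (so a half turn about z gives the same grasp; the last joint's range is limited). The gripper opens to 85 mm and grips with 20 to 120 N. Pads are 22 mm wide; open, the fingers measure 114 mm over their backs; the gripper's body (76 mm by 85 mm) begins 54 mm behind the grasp point. The pads swing forward as they close: fully open they stand 13 mm farther back than shut.
Start: joints at [1.316, 0.241, 0.005, 1.335, 0, 1.571], TCP at [0.126, 0.484, 0.231] pointing down, gripper open.
Joint ranges: [-2.72, 2.72], [-1.05, 1.87], [-1.09, 1.28], [-1.99, 2.15], [-1.42, 1.44], [-3.14, 3.14]. Speed limits (rad/s): [2.79, 2.79, 3.14, 3.14, 3.14, 3.14].

INTERFACE

Orientations are given as a unit quaternion [x, y, z, w].
In Python, from workcell import get_obs, camera, job_done, silhouettes gives the robot as it stands. The module is installed in compiled form; this text tells all that it offers.
- The arm moves only by the tool drive_tool, never from a script. Its argument "increments" is a list of rows, each a list of 3 entries, a list of its own where there are three numbers: the shift along the world's x, y, z in mm, then the turn, a rotation vector about the world's x, y, z in degrees, then the opening, from 0 (shut) to 1 (fully open). A call has 1 to 8 rows; each row shifts and turns the commanded pose from where the row before left it; what a row does not reach is not made up. A row lasts 1/12 s, in which the tool goes at most 41.7 mm and 7.16 degrees, less where a joint would pass 70% of its speed; a pose out of reach is approached as far as the arm can. A call is refused whole if a number of a shift passes 41.7 or a number of a turn 7.16, either way. A call with a gripper value outside its range is refused whole. The fingers move at their own pace and stop on an object; the grip force is fixed at half the most. Time passes only in rows, so rows that do not move let the fingers close. It gives the time, the measured TCP pose, the force, the opening and the grip force at its end, in the units of the state.
- get_obs(): the state, without advancing time (a new reading comes with each control period).
- camera(name): name is "side" or "top"; returns a dict with "image" (420x560x3 uint8, red, green, blue), "K" (3x3 intrinsics, pixels), "view" (4x4, takes a point from world to camera coordinates). Camera axes: x right, y down, z forward; pixel columns grow to the right and rows downward; lengths in m; the calibration is good to about 2 mm. A picture is of the moment at which its call begins. There is no depth.
- job_done(): hands the job in; it is judged then, once.
Trained networks look in a picture, given as the dict that the camera call returned (one of the last four; its "shot" number tells which), for a name from the list of things; names that differ only in an ending like _2 or _b are one class to them, and where a whole thing is asked for, a point or a joint stands for the part that bears it (a point fixed in the world has none). Each returns a list of dicts, best first, with "conf" (0 to 1); they miss things now and then, are a little off and sometimes report something else, mostly with a low value. They report only what shows in the picture. A call takes as long as a camera call. They do not tell look-alikes from the thing itself.
- silhouettes(query, picture): "region" (420x560 bool, what is visible of it) and "bbox" ([left, top, right, bottom] in pixels, round what is visible of it).
The state is a dict: "clock": time; "joint_pos": joint angles; "joint_vel": joint speeds; "tau": joint torques, N m; "eef_pos": TCP position; "tool_rot": TCP orientation; "ft_force": force on the tool from outside, world axes, zero at the start; "ft_torque": the same for the moment, N m; "grip_width": finger opening in m; "grasp_force": force on a finger pad.
Only numpy, scipy, OpenCV 4.12 (cv2) and the standard library are available. Lean on these libraries where they do the work, as an engineer would, in place of code of your own. Each camera call takes 0.05 s, during which the arm holds its last target. There are 200 camera calls.

TASK

Take the push stick by its handle and with its blade feed the slat lying in the jig's trough along the narrow channel, under the sprung hold-down, until it meets the bolt of the stop; press it home there for a moment, firmly enough to seat it but gently enough not to shift the clamped stop. Push with the stick only, never with the fingers. Then draw the stick out, leave the slat seated, and lay the stick flat on the bench clear of the jig, disturbing nothing else.

Things in the scene. Friction and masses are not known exactly. Their poses are not given: they have to be found in the camera images.
- jig: Wooden guide jig screwed to the bench. Origin on the bench under its centre line; x is the feed direction, z up. Plywood base x = -200 to 210 mm, 104 mm wide, its top (the channel floor) 12 mm above the bench; fence tops 32 mm. Open trough 44 mm wide from x = -200 to -40, fences taper to x = 0, then a channel 26.5 mm wide to x = 210. Open end at -200.
- trough (a point): Centre of the open end of the trough, on its floor (jig x = -200 mm); axes as the jig's.
- mouth (a point): Centre of the channel floor where the narrow part begins (jig x = 0, 12 mm above the bench); axes as the jig's.
- slat: Small plain wooden slat, 100 x 24 x 14 mm, about 30 g, lying loosely in the trough. Origin in the centre of its underside, x along its length towards the channel.
- stop: Dark steel end stop clamped astride the channel's far end. Origin at bench height on the centre line, below the near face of its 34 mm long block; axes as the jig's. Its place along the jig varies (x 153 to 162 mm). The clamp holds 10 N: a harder push on its bolt slides the stop, and over 1.5 mm spoils its setting. A press 6 to 9 N above the drag seats the slat; never push the slat with over 24 N.
- stop_knob (a point): Top of the stop's black knob, 26 mm across, 69 mm above the bench, 17 mm past the stop's origin in x. From the block's near face a bolt with a round 15 mm head reaches back to the slat, screwed out by a varying, unmeasured amount: the head's face (bolt_face), which the slat's nose must meet, lies 23 to 55 mm before the stop's origin. Find it by feel.
- stick: Plywood push stick, 120 g: blade 184 x 18 x 12 mm (x -34 to 150) with an upright handle 50 mm long (x -27 to 23), 22 mm thick, top 78 mm above the underside. Origin on the underside below the handle; x along the blade. Grip the handle from above across its 22 mm (y); fingertips 33 mm or more above the underside clear the fences when the blade is in the trough.
- stick_tip (a point): Middle of the blade's square end face, which pushes the slat; axes as the stick's.
- shoe: Sprung hold-down: round metal shoe of 16 mm radius under a dark bridge (jig x 45 to 75 mm, 96 mm wide, 84 mm tall). Origin on the shoe's axis, jig x = 60. It presses on the slat with about 1.8 N; the slat lifts it 1.5 mm. Pushing is nearly free until the nose meets the shoe (jig x about 53), then a fairly steady drag of 2 to 7 N, more if the blade rubs a fence or bears down on the slat.
- chisel_a: Bystander, leave alone: wood-handled chisel, 242 mm long.
- chisel_b: Bystander, leave alone: wood-handled chisel, 222 mm long.
- mallet: Bystander, leave alone: round-headed wooden mallet lying down, head 84 mm across, 300 mm long.
- hammer: Bystander, leave alone: hammer lying down.
- glue: Bystander, leave alone: white glue bottle, 60 mm across, 170 mm tall.
- spare_slat: Bystander, leave alone: longer and thicker spare strip on the bench, 190 x 34 x 18 mm: not the one to feed.
- offcut: Bystander, leave alone: dark wood block 80 x 60 x 42 mm.
- jar: Bystander, leave alone: amber jar, 70 mm across, 90 mm tall.
Mind the look-alikes: they are no part of the job. Leave any black look-alike of the stick alone.

How it is judged:
On the way, in this order (a step that is already met when the one before it is completed fails the run):
1. the slat is pushed by the stick into the narrow channel (contact force between stick and slat above 0.3 N and x of slat in the frame of jig above -0.03 m), for 0.05 s.
2. the stick presses the slat against the stop's bolt with more than 4 N for 0.3 s (contact force between slat and stop above 4 N and contact force between stick and slat above 4 N and x of slat in the frame of jig above 0.045 m and x of slat in the frame of bolt_face above -0.0525 m), for 0.3 s.
At the end, for the whole second after the job is handed in: The slat lies in the channel with its nose within 2.5 mm of the stop's bolt, at rest; the stick lies flat on the bench (underside within 4 mm of it, tilt under 0.06 rad), at rest, touching neither jig nor slat (x of slat in the frame of jig above 0.045 m and x of slat in the frame of bolt_face above -0.0525 m and angle between the x axis of slat and the x axis of jig, either way round below 0.1 rad and linear speed of each of slat, stick below 0.01 m/s and height (world z) of stick below 0.004 m and angle between stick's own z axis and vertical below 0.06 rad and contact force between stick and jig below 0.05 N and contact force between stick and slat below 0.05 N).
It fails at once if the stop is shifted by more than 1.5 mm along the jig (distance of stop from where it was at the start of the episode above 0.0015 m).
It fails at once if the stick pushes the slat with more than 24 N (contact force between stick and slat above 24 N).
It fails at once if the fingers touch the slat (contact force between the fingers and slat above 0.5 N).
It fails at once if the robot touches the stop (contact force between the arm and stop above 1 N).
It fails at once if a bystander is moved by more than 20 mm (distance of any of chisel_a, chisel_b, mallet, hammer, glue, spare_slat, offcut, jar from where it was at the start of the episode above 0.02 m).
It also fails if it takes over 67 s, if anything falls off the work surface, if the arm or the gripper's body presses on something with over 40 N, if the wrist force passes 120 N, or if a joint passes its speed limit or range.

## Working session

There is one attempt and no reset: what is moved stays moved. The work goes in short steps, Python scripts to look and compute and a tool call to move; the robot and the scene stay as the last step left them, time stands still between calls to the robot, and variables do not carry over. Pictures are saved under pics/ and viewed, at most 10 in all, crops included, and the job is handed in when it is done.

Besides the shell and the picture viewer there is one more tool, called as a command line: name --argument value ..., lists and objects as JSON in quotes. drive_tool: Moves the arm, as the interface text tells. Its arguments: {"type":"object","properties":{"increments":{"type":"array"}},"required":["increments"]}

```bash
mkdir -p pics
python3 - <<'E'
from workcell import *
import cv2,numpy as np,pickle
o=get_obs();print(o['clock'],o['eef_pos'],o['tool_rot'],o['grip_width'])
for n in ['top','side']:
    c=camera(n);pickle.dump(c,open(n+'.pkl','wb'))
    cv2.imwrite(f'pics/{n}0.png',c['image'][:,:,::-1]);print(n,c['K'].tolist(),c['view'].round(4).tolist())
    for q in ['jig','slat','stop','stop_knob','stick','stick_tip','shoe','mouth','trough']:
        try: print(q,[(round(d['conf'],2),np.array(d['bbox']).tolist(),int(d['region'].sum())) for d in silhouettes(q,c)[:4]])
        except Exception as e: print(q,e)
E
```

```text
0.0 [0.12585974 0.4832531  0.23041136] [ 1.27057166e-01  9.91894849e-01 -1.03169251e-03 -1.42803950e-04] 0.08579302680898959
top [[382.66669899061344, 0.0, 277.33265987418173], [0.0, 382.66669899061344, 204.18316110956553], [0.0, 0.0, 1.0]] [[0.0112, -0.9999, 0.0031, 0.0053], [-0.9799, -0.0116, -0.1992, 0.513], [0.1992, -0.0008, -0.98, 1.2262], [0.0, 0.0, 0.0, 1.0]]
jig [(0.7, [178.7, 185.5, 301.5, 220.3], 3443)]
slat [(0.55, [259.4, 198.0, 288.0, 205.1], 212), (0.3, [179.9, 184.8, 302.0, 217.4], 3432)]
stop [(0.68, [286.4, 127.4, 356.7, 152.0], 625), (0.59, [183.8, 239.4, 210.8, 263.1], 456), (0.52, [185.6, 187.9, 214.1, 208.8], 253)]
stop_knob [(0.81, [186.1, 190.2, 213.3, 212.0], 270), (0.68, [365.1, 186.9, 379.5, 238.1], 382)]
stick [(0.92, [367.3, 190.7, 376.5, 237.4], 381), (0.81, [373.7, 246.7, 391.8, 303.6], 500)]
stick_tip [(0.88, [376.4, 247.0, 390.3, 301.2], 455), (0.65, [366.0, 187.5, 381.0, 238.1], 406), (0.32, [184.9, 187.8, 198.6, 208.7], 172), (0.23, [179.3, 184.6, 298.6, 222.1], 3555)]
shoe [(0.57, [217.9, 197.9, 225.8, 200.7], 24), (0.52, [366.6, 186.0, 378.3, 235.6
[... 327 characters left out ...]
577], [0.0, 0.0, 0.0, 1.0]]
jig [(0.84, [248.0, 141.7, 327.0, 258.9], 3729), (0.7, [287.7, 317.8, 366.8, 344.8], 1009)]
slat [(0.78, [282.6, 207.7, 302.5, 239.1], 309)]
stop [(0.57, [253.9, 143.0, 275.4, 166.1], 268)]
stop_knob [(0.48, [258.3, 140.9, 278.9, 164.1], 288)]
stick [(0.77, [289.4, 317.0, 367.0, 343.1], 1088), (0.56, [203.7, 347.7, 279.8, 379.8], 1132), (0.27, [172.7, 127.4, 239.0, 150.9], 445)]
stick_tip [(0.88, [292.1, 313.3, 369.7, 341.5], 999), (0.59, [247.2, 143.2, 322.2, 258.0], 3784), (0.55, [202.4, 348.1, 284.9, 381.5], 1150)]
shoe [(0.52, [227.7, 204.7, 250.7, 260.9], 731)]
mouth [(0.9, [249.7, 146.0, 322.3, 256.3], 3780)]
trough [(0.68, [273.5, 162.9, 281.8, 184.3], 81)]
```

Run:
```python
import cv2
a=cv2.imread('pics/top0.png');b=cv2.imread('pics/side0.png')
cv2.imwrite('pics/t1.png',cv2.resize(a[110:320,150:410],None,fx=3,fy=2.8,interpolation=2)[:600,:800])
cv2.imwrite('pics/s1.png',cv2.resize(b[120:400,150:410],None,fx=2.1,fy=2.1,interpolation=2))
```

```text
(no output)
```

View pics/t1.png

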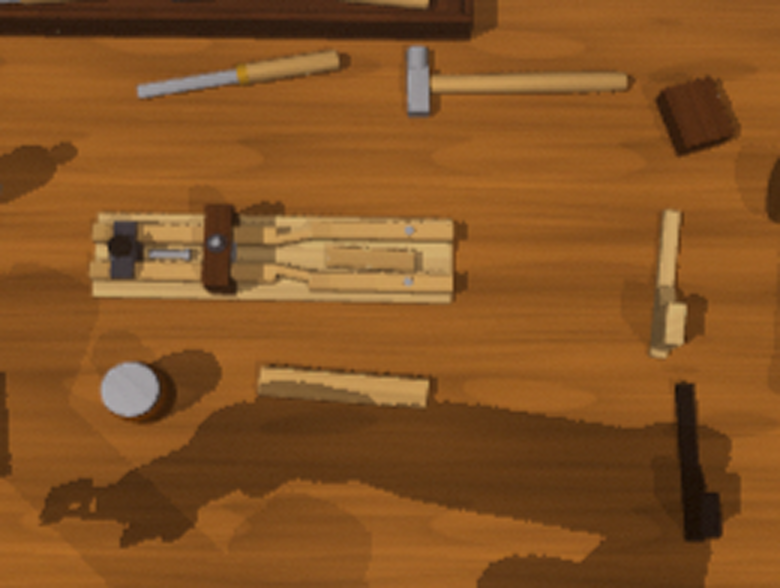

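View pics/s1.png

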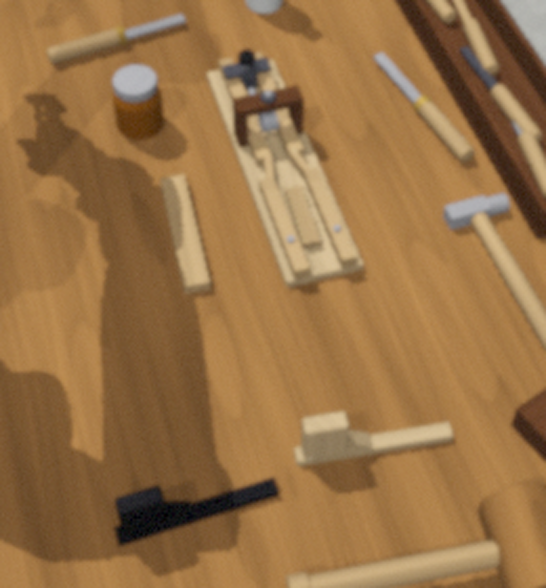

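View pics/side0.png

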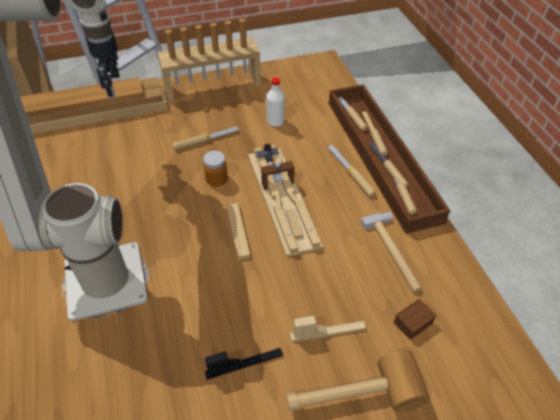

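The top view shows the plywood stick at about (372,212), with its tip up at (374,186) and its handle at (375,226). Three things could be taken for it: the black look-alike at (382,272), the spare strip at (264,248), and the slat in the trough at (273,202). The light plywood one is the stick, and the jig's feed runs to the image left. I'll check that choice in close crops.

Run:
```python
import cv2,numpy as np
a=cv2.imread('pics/top0.png')
def crop(img,x0,y0,w,h,s,f):
    c=cv2.resize(img[y0:y0+h,x0:x0+w],None,fx=s,fy=s,interpolation=cv2.INTER_CUBIC)
    for x in range((x0+9)//10*10,x0+w,10): cv2.line(c,(int((x-x0+.5)*s),0),(int((x-x0+.5)*s),8),(0,0,255),1);cv2.putText(c,str(x),(int((x-x0+.5)*s)-10,18),0,.35,(255,255,255),1)
    for y in range((y0+9)//10*10,y0+h,10): cv2.line(c,(0,int((y-y0+.5)*s)),(8,int((y-y0+.5)*s)),(0,0,255),1);cv2.putText(c,str(y),(10,int((y-y0+.5)*s)+4),0,.35,(255,255,255),1)
    return c
j=crop(a,175,178,132,46,6,'')
k=crop(a,345,180,50,62,5,'')
b=cv2.imread('pics/side0.png'); k2=crop(b,285,310,88,38,5,'')
H=np.zeros((276+310,800,3),np.uint8);H[:276,:792]=j;H[276:586,:250]=k;H[276:466,260:700]=k2
cv2.imwrite('pics/c2.png',H)
cv2.imwrite('pics/c3.png',crop(b,240,135,90,125,4.7,''))
```

```text
(no output)
```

View pics/c2.png

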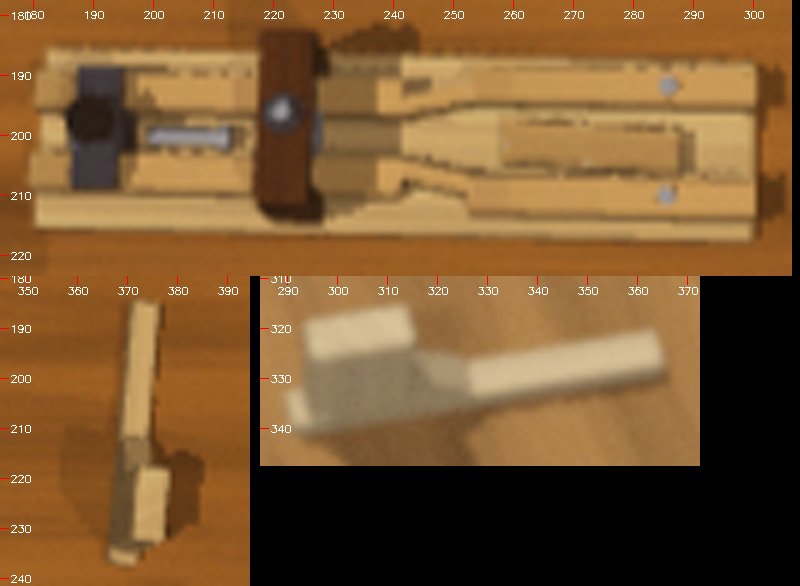

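View pics/c3.png

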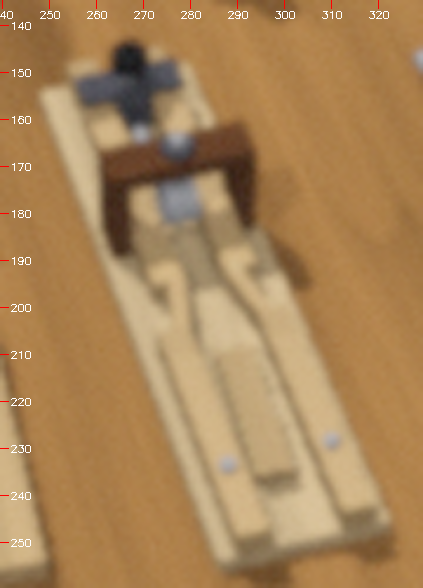

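```bash
cat > h.py <<'E'
import numpy as np,pickle
from scipy.optimize import least_squares
C={n:pickle.load(open(f'{n}.pkl','rb')) for n in('top','side')}
def proj(n,p):
    q=C[n]['view']@np.append(p,1);q=C[n]['K']@q[:3];return q[:2]/q[2]
def back(n,uv,z):
    K,V=C[n]['K'],C[n]['view'];d=V[:3,:3].T@np.linalg.inv(K)@[uv[0],uv[1],1];c=-V[:3,:3].T@V[:3,3]
    return c+d*(z-c[2])/d[2]
def w(P,l):
    x,y,t=P;c,s=np.cos(t),np.sin(t);return np.array([x+c*l[0]-s*l[1],y+s*l[0]+c*l[1],l[2]])
def fit(obs,P0):
    f=lambda P:np.concatenate([proj(n,w(P,np.array(l)/1e3))-uv for n,uv,l in obs])
    r=least_squares(f,P0,x_scale=[.1,.1,.1],loss='soft_l1');return r.x,r.fun.reshape(-1,2)
E
python3 - <<'E'
from h import *
jig=[('top',(180.3,215.3),(210,52,12)),('top',(300.2,216.8),(-200,52,12)),('top',(300.3,187.8),(-200,-52,12)),('top',(182.2,185.7),(210,-52,12)),
('top',(300.5,194.8),(-200,-22,32)),('top',(300.5,207.3),(-200,22,32)),('top',(179.5,202.8),(210,13.25,32)),('top',(180.5,196.2),(210,-13.25,32)),
('side',(322.5,244.7),(-200,-52,12)),('side',(286.7,254.3),(-200,52,12)),('side',(248,154.1),(210,52,12))]
st=[('top',(373.9,184.5),(150,0,12)),('top',(374.6,225.3),(-2,0,78)),('top',(368.9,236.3),(-34,0,12)),('side',(304.5,320.9),(-2,0,78)),('side',(364.4,324.1),(150,0,12))]
for nm,o,p in(('jig',jig,[.5,0.2,1.57]),('stick',st,[.4,-.2,0])):
  for v in('top','side','both'):
    oo=[a for a in o if v in(a[0],'both')]
    P,r=fit(oo,p);print(nm,v,P.round(4),np.degrees(P[2]).round(2));
    if v!='side':print(r.round(1).tolist())
  if nm=='jig': J=P
  if v=='both' and nm=='stick': S=P
np.save('P.npy',[J,S])
def inj(p):
    d=np.array(p[:2])-J[:2];c,s=np.cos(J[2]),np.sin(J[2]);return np.array([c*d[0]+s*d[1],-s*d[0]+c*d[1]])*1e3
f=lambda a:(175+a[0]/6-.5,178+a[1]/6-.5)
print('knob',inj(back('top',f((88,120)),.069)),inj(back('side',(266.9,146.2),.069)))
for a in [(500,122),(498,166),(682,128),(678,172)]:print('slat',inj(back('top',f(a),.026)))
print('boltface',inj(back('top',f((229,137)),.02)), 'block',inj(back('top',f((121,180)),.04)))
E
```

```text
jig top [0.5294 0.1324 1.5681] 89.85
[[0.1, 0.1], [-0.0, 0.3], [-0.1, -0.2], [0.1, 0.2], [0.1, -0.1], [0.1, 0.1], [0.1, 0.3], [-0.3, -0.7]]
jig side [0.5291 0.1297 1.5658] 89.72
jig both [0.5293 0.1318 1.5675] 89.81
[[0.2, 0.1], [0.1, 0.3], [0.1, -0.2], [0.3, 0.2], [0.3, -0.1], [0.2, 0.1], [0.3, 0.3], [-0.2, -0.7], [0.2, -0.2], [-0.1, -0.9], [-0.4, -0.7]]
stick top [ 0.4457 -0.3047 -0.1316] -7.54
[[-0.0, 0.2], [0.0, -0.6], [-0.0, 0.5]]
stick side [ 0.4442 -0.3087 -0.1202] -6.89
stick both [ 0.445  -0.3061 -0.1327] -7.6
[[0.4, 0.3], [0.5, -0.4], [0.4, 0.7], [0.1, -1.1], [-0.1, -0.3]]
knob [170.79237682   1.44028717] [164.7614463   0.6157415]
slat [-53.66770094 -10.32357962]
slat [-53.16265548  15.25431391]
slat [-157.38753215   -8.39727125]
slat [-155.34405687   17.18309676]
boltface [101.24513678  -0.52027403] block [157.08034655  29.2399901 ]
```

drive_tool --increments '[[[17,-37,0],[0,0,1],1],[[17,-37,0],[0,0,1],1],[[17,-37,0],[0,0,1],1],[[17,-37,0],[0,0,1],1],[[17,-37,0],[0,0,1],1],[[17,-37,0],[0,0,1],1],[[17,-37,0],[0,0,1],1],[[17,-37,0],[0,0,0],1]]'

```text
clock: 1.67
eef_pos: [0.2623, 0.1862, 0.2316]
tool_rot: [0.065, 0.998, 0.0, 0.001]
ft_force: [0.2, 1.0, -0.5]
grip_width: 0.0855
grasp_force: 0.0
```

drive_tool --increments '[[[13,-38,-6],[0,0,0],1],[[13,-38,-6],[0,0,0],1],[[13,-38,-6],[0,0,0],1],[[13,-38,-6],[0,0,0],1],[[13,-38,-6],[0,0,0],1],[[13,-38,-6],[0,0,0],1],[[13,-38,-6],[0,0,0],1],[[13,-38,-6],[0,0,0],1]]'

```text
clock: 2.33
eef_pos: [0.3663, -0.1184, 0.1834]
tool_rot: [0.067, 0.998, -0.0, 0.001]
ft_force: [1.7, 0.6, 0.3]
grip_width: 0.0858
grasp_force: 0.0
```

drive_tool --increments '[[[13,-31,-7],[0,0,0],1],[[13,-31,-7],[0,0,0],1],[[13,-31,-7],[0,0,0],1],[[13,-31,-7],[0,0,0],1],[[13,-31,-7],[0,0,0],1],[[12,-31,-7],[0,0,0],1],[[0,-3,0],[0,0,0],1],[[0,0,0],[0,0,0],1]]'

```text
clock: 3.0
eef_pos: [0.4428, -0.3066, 0.1401]
tool_rot: [0.068, 0.998, 0.0, -0.001]
ft_force: [-0.9, -0.2, -0.2]
grip_width: 0.0856
grasp_force: 0.0
```

drive_tool --increments '[[[0,0,-20],[0,0,0],1],[[0,0,-20],[0,0,0],1],[[0,0,-20],[0,0,0],1],[[0,0,-20],[0,0,0],1],[[0,0,-15],[0,0,0],1],[[0,0,-7],[0,0,0],1],[[0,0,0],[0,0,0],0.3],[[0,0,0],[0,0,0],0.3]]'

```text
clock: 3.67
eef_pos: [0.4431, -0.3045, 0.04]
tool_rot: [0.066, 0.998, 0.0, 0.0]
ft_force: [0.5, 0.4, 0.3]
grip_width: 0.0638
grasp_force: 0.0
```

drive_tool --increments '[[[0,0,0],[0,0,0],0.0],[[0,0,0],[0,0,0],0.0],[[0,0,0],[0,0,0],0],[[0,0,0],[0,0,0],0],[[0,0,0],[0,0,0],0],[[0,0,0],[0,0,0],0],[[0,0,0],[0,0,0],0],[[0,0,0],[0,0,0],0]]'

```text
clock: 4.33
eef_pos: [0.4438, -0.3057, 0.0405]
tool_rot: [0.066, 0.998, -0.001, 0.001]
ft_force: [-0.7, 1.3, 5.8]
grip_width: 0.0213
grasp_force: 59.2
```

drive_tool --increments '[[[0,0,20],[0,0,0],0],[[0,0,30],[0,0,0],0],[[0,0,35],[0,0,0],0],[[0,0,25],[0,0,7],0],[[6,8,0],[0,0,7],0],[[6,8,0],[0,0,7],0],[[6,8,0],[0,0,7],0],[[6,8,0],[0,0,7],0]]'

```text
clock: 5.0
eef_pos: [0.4668, -0.2727, 0.1491]
tool_rot: [-0.24, 0.971, 0.0, -0.0]
ft_force: [-0.2, 0.3, -1.8]
grip_width: 0.0215
grasp_force: 58.6
```

drive_tool --increments '[[[6,8,0],[0,0,7],0],[[6,8,0],[0,0,7],0],[[6,8,0],[0,0,7],0],[[6,8,0],[0,0,7],0],[[6,8,0],[0,0,7],0],[[6,8,0],[0,0,7],0],[[6,8,0],[0,0,7],0],[[6,8,0],[0,0,7],0]]'

```text
clock: 5.67
eef_pos: [0.5148, -0.2086, 0.1487]
tool_rot: [-0.667, 0.745, 0.001, -0.0]
ft_force: [0.8, -0.2, -1.8]
grip_width: 0.0213
grasp_force: 58.6
```

drive_tool --increments '[[[6,8,0],[0,0,6.4],0],[[6,7,0],[0,0,0],0],[[0,0,-15],[0,0,0],0],[[0,0,-15],[0,0,0],0],[[0,0,-10],[0,0,0],0],[[0,0,0],[0,0,0],0],[[0,0,0],[0,0,0],0]]'

```text
clock: 6.25
eef_pos: [0.5263, -0.1939, 0.1086]
tool_rot: [-0.705, 0.709, 0.001, -0.0]
ft_force: [0.3, 0.4, -0.6]
grip_width: 0.0212
grasp_force: 58.8
```

Run:
```python
from workcell import *
import cv2,numpy as np
o=get_obs();print(o['joint_pos'].round(2),o['eef_pos'].round(4),o['tool_rot'].round(4),o['ft_force'].round(1),o['ft_torque'].round(2))
c=camera('top')['image'][:,:,::-1];s=camera('side')['image'][:,:,::-1]
H=np.zeros((560,800,3),np.uint8);a=cv2.resize(c[150:250,240:400],None,fx=5,fy=5,interpolation=2)[:, :800]
b=cv2.resize(s[150:350,220:400],None,fx=3,fy=3,interpolation=2)[:560]
cv2.imwrite('pics/d1.png',a);cv2.imwrite('pics/d2.png',b)
```

```text
[-0.35  0.44 -0.04  1.09 -0.   -1.92] [ 0.5263 -0.1939  0.1086] [-7.054e-01  7.088e-01  1.000e-03 -5.000e-04] [ 0.3  0.4 -0.6] [0.01 0.   0.01]
```

View pics/d2.png

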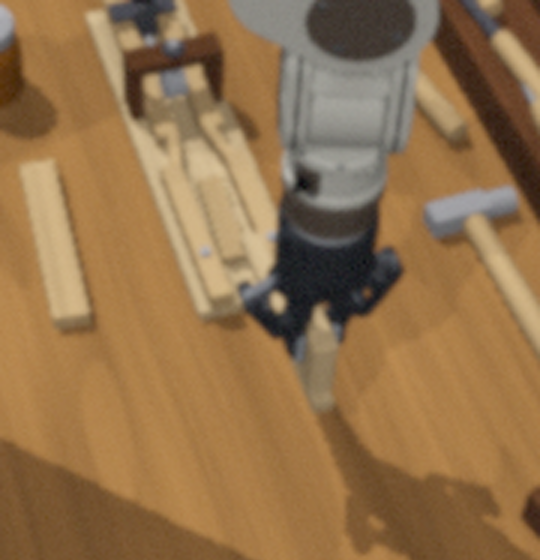

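The side view shows the stick held upright and level, with its tail at crop (320,395). The gripper hides the tip. I'll check the top view for the tip.

View pics/d1.png

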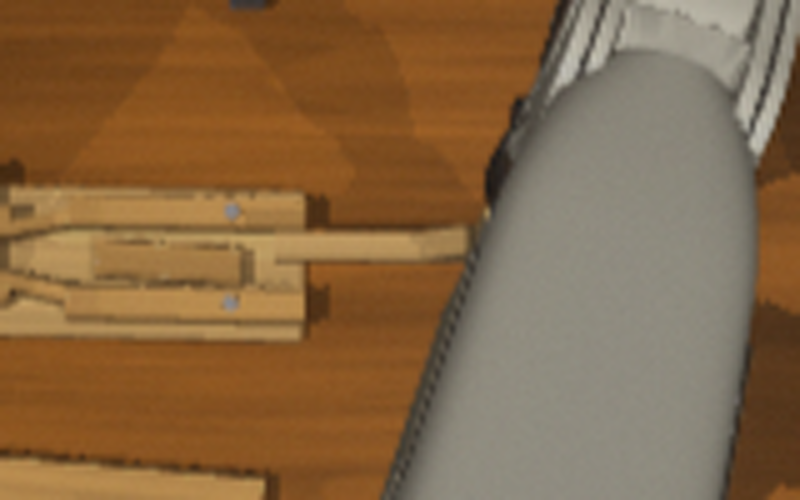

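Run:
```python
from h import *
for uv in [(294.5,198.5),(323.1,198.7)]: print(back('top',uv,.080).round(4))
J=np.load('P.npy')[0];print(w(J,(-.175,0,0)),w(J,(-.157,0.0044,0)))
```

```text
[ 0.5268 -0.0447  0.08  ]
[ 0.5272 -0.1384  0.08  ]
[ 0.52876059 -0.04317706  0.        ] [ 0.52441953 -0.02516276  0.        ]
```

drive_tool --increments '[[[2,0,-10],[0,0,0],0],[[0,0,-15],[0,0,0],0],[[0,0,-12],[0,0,0],0],[[0,0,-8],[0,0,0],0],[[0,0,-4],[0,0,0],0],[[0,0,-4],[0,0,0],0],[[0,0,0],[0,0,0],0],[[0,0,0],[0,0,0],0]]'

```text
clock: 7.02
eef_pos: [0.5293, -0.1943, 0.0566]
tool_rot: [-0.706, 0.708, -0.0, 0.0]
ft_force: [1.2, -0.7, -1.1]
grip_width: 0.0213
grasp_force: 58.8
```

drive_tool --increments '[[[0,0,-1],[0,0,0],0],[[0,0,-0.5],[0,0,0],0],[[0,0,0],[0,0,0],0]]'

```text
clock: 7.27
eef_pos: [0.5293, -0.1943, 0.0552]
tool_rot: [-0.706, 0.708, -0.0, 0.0]
ft_force: [-1.6, 0.1, -1.3]
grip_width: 0.0212
grasp_force: 58.8
```

drive_tool --increments '[[[0,4,-0.5],[0,0,0],0],[[0,4,0],[0,0,0],0],[[0,4,0],[0,0,0],0],[[0,4,0],[0,0,0],0],[[0,4,0],[0,0,0],0],[[0,4,0],[0,0,0],0],[[0,5,0],[0,0,0],0],[[0,5,0],[0,0,0],0]]'

```text
clock: 7.93
eef_pos: [0.5291, -0.1596, 0.0543]
tool_rot: [-0.706, 0.708, -0.0, 0.0]
ft_force: [0.1, 0.6, -1.3]
grip_width: 0.0212
grasp_force: 58.7
```

drive_tool --increments '[[[0,5,0],[0,0,0],0],[[0,5,0],[0,0,0],0],[[0,5,0],[0,0,0],0],[[0,5,0],[0,0,0],0],[[0,5,0],[0,0,0],0],[[0,5,0],[0,0,0],0]]'

```text
clock: 8.43
eef_pos: [0.529, -0.1297, 0.0543]
tool_rot: [-0.706, 0.708, -0.0, 0.0]
ft_force: [-0.1, -0.2, -0.3]
grip_width: 0.0213
grasp_force: 58.7
```

drive_tool --increments '[[[0,5,0],[0,0,0],0],[[0,5,0],[0,0,0],0],[[0,5,0],[0,0,0],0],[[0,5,0],[0,0,0],0],[[0,5,0],[0,0,0],0]]'

```text
clock: 8.85
eef_pos: [0.529, -0.1046, 0.0543]
tool_rot: [-0.706, 0.708, -0.0, 0.0]
ft_force: [-1.0, -1.2, -0.9]
grip_width: 0.0212
grasp_force: 58.7
```

drive_tool --increments '[[[0,5,0],[0,0,0],0],[[0,5,0],[0,0,0],0],[[0,5,0],[0,0,0],0],[[0,5,0],[0,0,0],0],[[0,5,0],[0,0,0],0],[[0,3,0],[0,0,0],0]]'

```text
clock: 9.35
eef_pos: [0.529, -0.0764, 0.0543]
tool_rot: [-0.706, 0.708, 0.0, 0.0]
ft_force: [0.3, -0.4, 0.0]
grip_width: 0.0214
grasp_force: 58.7
```

drive_tool --increments '[[[0,2,0],[0,0,0],0],[[0,2,0],[0,0,0],0],[[0,2,0],[0,0,0],0],[[0,2,0],[0,0,0],0]]'

```text
clock: 9.68
eef_pos: [0.5293, -0.0694, 0.0544]
tool_rot: [-0.706, 0.709, -0.0, 0.0]
ft_force: [0.5, -0.6, -0.8]
grip_width: 0.0211
grasp_force: 58.7
```

drive_tool --increments '[[[0,2,0],[0,0,0],0],[[0,2,0],[0,0,0],0],[[0,2,0],[0,0,0],0],[[0,2,0],[0,0,0],0]]'

```text
clock: 10.02
eef_pos: [0.5298, -0.0621, 0.0547]
tool_rot: [-0.706, 0.709, -0.001, -0.0]
ft_force: [1.3, -5.1, 1.8]
grip_width: 0.0215
grasp_force: 58.9
```

Run:
```python
from workcell import *
import cv2,numpy as np
o=get_obs();print(o['eef_pos'].round(4),o['ft_force'].round(1),o['ft_torque'].round(2))
c=camera('top')['image'][:,:,::-1]
cv2.imwrite('pics/e1.png',cv2.resize(c[175:230,175:325],None,fx=5.3,fy=5.3,interpolation=2))
```

```text
[ 0.5298 -0.0621  0.0547] [ 1.3 -5.1  1.8] [-1.09 -0.38 -0.22]
```

View pics/e1.png

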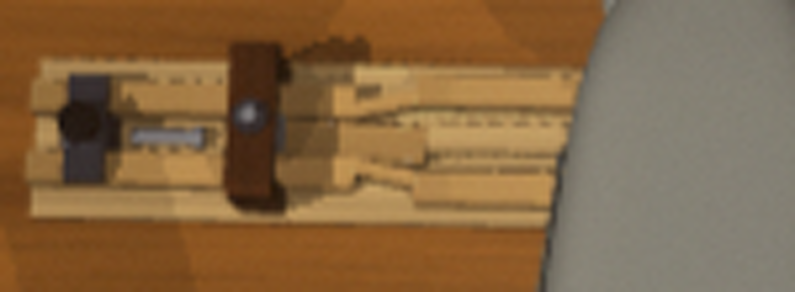

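drive_tool --increments '[[[0,2,0],[0,0,0],0],[[0,2,0],[0,0,0],0],[[0,2,0],[0,0,0],0],[[0,2,0],[0,0,0],0]]'

```text
clock: 10.4
eef_pos: [0.5301, -0.0543, 0.0549]
tool_rot: [-0.705, 0.709, -0.002, -0.0]
ft_force: [2.3, -6.1, -0.4]
grip_width: 0.0218
grasp_force: 58.9
```

drive_tool --increments '[[[0,2,0],[0,0,0],0],[[0,2,0],[0,0,0],0],[[0,2,0],[0,0,0],0],[[0,2,0],[0,0,0],0]]'

```text
clock: 10.73
eef_pos: [0.5304, -0.0464, 0.055]
tool_rot: [-0.705, 0.709, -0.002, 0.0]
ft_force: [2.4, -5.2, -0.1]
grip_width: 0.0214
grasp_force: 58.9
```

drive_tool --increments '[[[0,2,0],[0,0,0],0],[[0,2,0],[0,0,0],0],[[0,2,0],[0,0,0],0],[[0,1,0],[0,0,0],0]]'

```text
clock: 11.07
eef_pos: [0.5304, -0.0391, 0.0549]
tool_rot: [-0.705, 0.709, -0.002, 0.0]
ft_force: [3.3, -5.1, -0.8]
grip_width: 0.0216
grasp_force: 58.9
```

drive_tool --increments '[[[0.7,1,0],[0,0,0],0],[[0.7,1,0],[0,0,0],0],[[0,2,0],[0,0,0],0],[[0,2,0],[0,0,0],0]]'

```text
clock: 11.4
eef_pos: [0.5313, -0.0329, 0.0547]
tool_rot: [-0.705, 0.709, -0.001, 0.0]
ft_force: [2.9, -5.3, -0.3]
grip_width: 0.0212
grasp_force: 58.9
```

drive_tool --increments '[[[0,1,0],[0,0,0],0],[[0,1,0],[0,0,0],0],[[0,1,0],[0,0,0],0],[[0,1,0],[0,0,0],0]]'

```text
clock: 11.73
eef_pos: [0.5315, -0.0288, 0.0547]
tool_rot: [-0.705, 0.709, -0.001, 0.0]
ft_force: [2.6, -4.1, -0.5]
grip_width: 0.0211
grasp_force: 58.9
```

drive_tool --increments '[[[0,1,0],[0,0,0],0],[[0,1,0],[0,0,0],0],[[0,0.5,0],[0,0,0],0]]'

```text
clock: 11.98
eef_pos: [0.5316, -0.0264, 0.0548]
tool_rot: [-0.705, 0.709, -0.001, 0.0]
ft_force: [1.4, -5.1, -0.6]
grip_width: 0.0214
grasp_force: 58.9
```

drive_tool --increments '[[[0,0.5,0],[0,0,0],0],[[0,0.5,0],[0,0,0],0],[[0,0.5,0],[0,0,0],0]]'

```text
clock: 12.23
eef_pos: [0.5316, -0.025, 0.0548]
tool_rot: [-0.705, 0.709, -0.001, 0.0]
ft_force: [2.3, -3.9, -0.8]
grip_width: 0.0214
grasp_force: 58.9
```

drive_tool --increments '[[[0,0.5,0],[0,0,0],0],[[0,0.5,0],[0,0,0],0]]'

```text
clock: 12.4
eef_pos: [0.5316, -0.024, 0.0548]
tool_rot: [-0.705, 0.709, -0.001, 0.0]
ft_force: [3.1, -4.8, 0.1]
grip_width: 0.0216
grasp_force: 58.9
```

drive_tool --increments '[[[0,0.5,0],[0,0,0],0],[[0,0.5,0],[0,0,0],0]]'

```text
clock: 12.57
eef_pos: [0.5316, -0.023, 0.0548]
tool_rot: [-0.705, 0.709, -0.001, 0.0]
ft_force: [3.4, -5.5, 0.3]
grip_width: 0.0212
grasp_force: 58.9
```

drive_tool --increments '[[[0,0.5,0],[0,0,0],0],[[0,0.5,0],[0,0,0],0]]'

```text
clock: 12.73
eef_pos: [0.5316, -0.022, 0.0548]
tool_rot: [-0.705, 0.709, -0.001, 0.0]
ft_force: [2.7, -6.2, 0.2]
grip_width: 0.0214
grasp_force: 58.9
```

drive_tool --increments '[[[0,0.5,0],[0,0,0],0],[[0,0.3,0],[0,0,0],0]]'

```text
clock: 12.9
eef_pos: [0.5316, -0.0212, 0.0548]
tool_rot: [-0.705, 0.709, -0.001, 0.0]
ft_force: [3.5, -5.1, -0.8]
grip_width: 0.0215
grasp_force: 58.9
```

drive_tool --increments '[[[0,0.4,0],[0,0,0],0],[[0,0.4,0],[0,0,0],0]]'

```text
clock: 13.07
eef_pos: [0.5316, -0.0204, 0.0548]
tool_rot: [-0.705, 0.709, -0.001, 0.0]
ft_force: [2.8, -5.0, -0.7]
grip_width: 0.0217
grasp_force: 58.9
```

drive_tool --increments '[[[0,0.4,0],[0,0,0],0],[[0,0.4,0],[0,0,0],0]]'

```text
clock: 13.23
eef_pos: [0.5316, -0.0196, 0.0548]
tool_rot: [-0.705, 0.709, -0.001, 0.0]
ft_force: [4.2, -5.6, -0.4]
grip_width: 0.0214
grasp_force: 58.9
```

drive_tool --increments '[[[0,0.4,0],[0,0,0],0],[[0,0.4,0],[0,0,0],0]]'

```text
clock: 13.4
eef_pos: [0.5316, -0.0188, 0.0548]
tool_rot: [-0.705, 0.709, -0.001, 0.0]
ft_force: [3.0, -4.8, -0.5]
grip_width: 0.0214
grasp_force: 58.9
```

drive_tool --increments '[[[0,0.4,0],[0,0,0],0],[[0,0.4,0],[0,0,0],0]]'

```text
clock: 13.57
eef_pos: [0.5316, -0.018, 0.0548]
tool_rot: [-0.705, 0.709, -0.001, 0.0]
ft_force: [4.0, -4.9, -0.2]
grip_width: 0.0213
grasp_force: 58.9
```

drive_tool --increments '[[[0,0.4,0],[0,0,0],0],[[0,0.4,0],[0,0,0],0]]'

```text
clock: 13.73
eef_pos: [0.5316, -0.0172, 0.0548]
tool_rot: [-0.705, 0.709, -0.001, 0.0]
ft_force: [2.5, -4.7, -0.4]
grip_width: 0.0209
grasp_force: 58.9
```

drive_tool --increments '[[[0,0.4,0],[0,0,0],0],[[0,0.4,0],[0,0,0],0]]'

```text
clock: 13.9
eef_pos: [0.5316, -0.0167, 0.0548]
tool_rot: [-0.705, 0.709, -0.002, -0.0]
ft_force: [2.1, -6.6, 0.0]
grip_width: 0.0214
grasp_force: 58.9
```

drive_tool --increments '[[[0,0.3,0],[0,0,0],0],[[0,0,0],[0,0,0],0]]'

```text
clock: 14.07
eef_pos: [0.5316, -0.0167, 0.0549]
tool_rot: [-0.705, 0.709, -0.002, -0.0]
ft_force: [2.5, -7.5, -0.1]
grip_width: 0.0217
grasp_force: 59.0
```

drive_tool --increments '[[[0,0.3,0],[0,0,0],0],[[0,0.2,0],[0,0,0],0],[[0,0,0],[0,0,0],0]]'

```text
clock: 14.32
eef_pos: [0.5316, -0.0166, 0.055]
tool_rot: [-0.705, 0.709, -0.002, -0.0]
ft_force: [2.9, -8.3, 1.5]
grip_width: 0.0212
grasp_force: 59.1
```

drive_tool --increments '[[[0,0.3,0],[0,0,0],0],[[0,0.3,0],[0,0,0],0],[[0,0,0],[0,0,0],0]]'

```text
clock: 14.57
eef_pos: [0.5316, -0.0166, 0.0552]
tool_rot: [-0.705, 0.709, -0.003, -0.001]
ft_force: [3.1, -9.9, 2.5]
grip_width: 0.0213
grasp_force: 59.2
```

drive_tool --increments '[[[0,0.3,0],[0,0,0],0],[[0,0.3,0],[0,0,0],0],[[0,0,0],[0,0,0],0]]'

```text
clock: 14.82
eef_pos: [0.5316, -0.0165, 0.0553]
tool_rot: [-0.705, 0.709, -0.003, -0.001]
ft_force: [1.6, -11.7, 2.1]
grip_width: 0.021
grasp_force: 59.3
```

drive_tool --increments '[[[0,0.1,0],[0,0,0],0],[[0,0,0],[0,0,0],0],[[0,0,0],[0,0,0],0],[[0,0,0],[0,0,0],0],[[0,0,0],[0,0,0],0],[[0,0,0],[0,0,0],0]]'

```text
clock: 15.32
eef_pos: [0.5316, -0.0165, 0.0553]
tool_rot: [-0.705, 0.709, -0.003, -0.001]
ft_force: [1.1, -11.2, 2.5]
grip_width: 0.0215
grasp_force: 59.3
```

drive_tool --increments '[[[0,0,0],[0,0,0],0],[[0,0,0],[0,0,0],0]]'

```text
clock: 15.48
eef_pos: [0.5316, -0.0165, 0.0553]
tool_rot: [-0.705, 0.709, -0.003, -0.001]
ft_force: [2.3, -11.7, 2.5]
grip_width: 0.0216
grasp_force: 59.3
```

drive_tool --increments '[[[0,0.2,0],[0,0,0],0],[[0,0,0],[0,0,0],0],[[0,0,0],[0,0,0],0],[[0,0,0],[0,0,0],0],[[0,0,0],[0,0,0],0],[[0,0,0],[0,0,0],0]]'

```text
clock: 15.98
eef_pos: [0.5316, -0.0165, 0.0553]
tool_rot: [-0.705, 0.709, -0.003, -0.001]
ft_force: [1.1, -11.7, 3.0]
grip_width: 0.0214
grasp_force: 59.3
```

drive_tool --increments '[[[0,-1,0],[0,0,0],0],[[0,-1,0],[0,0,0],0],[[0,-3,0],[0,0,0],0],[[0,-7,0],[0,0,0],0],[[0,-10,0],[0,0,0],0],[[0,-10,0],[0,0,0],0],[[0,-11,0],[0,0,0],0],[[0,-12,0],[0,0,0],0]]'

```text
clock: 16.65
eef_pos: [0.5301, -0.0692, 0.0541]
tool_rot: [-0.706, 0.708, 0.0, -0.0]
ft_force: [-0.3, -0.1, -0.8]
grip_width: 0.0213
grasp_force: 58.8
```

drive_tool --increments '[[[0,-18,0],[0,0,0],0],[[0,-18,0],[0,0,0],0],[[0,-18,0],[0,0,0],0],[[0,-18,0],[0,0,0],0],[[0,-18,0],[0,0,0],0],[[0,-18,0],[0,0,0],0],[[0,-18,0],[0,0,0],0],[[0,-18,0],[0,0,0],0]]'

```text
clock: 17.32
eef_pos: [0.5299, -0.2141, 0.0542]
tool_rot: [-0.706, 0.709, 0.0, 0.0]
ft_force: [0.3, 0.5, -0.7]
grip_width: 0.0214
grasp_force: 58.8
```

drive_tool --increments '[[[0,-18,0],[0,0,0],0],[[0,-18,0],[0,0,0],0],[[0,-15,0],[0,0,0],0],[[0,-7,0],[0,0,0],0],[[0,0,0],[0,0,0],0],[[0,0,0],[0,0,0],0]]'

```text
clock: 17.82
eef_pos: [0.5301, -0.2703, 0.0541]
tool_rot: [-0.706, 0.709, 0.0, 0.0]
ft_force: [0.1, 0.6, -1.3]
grip_width: 0.0215
grasp_force: 58.8
```

Run:
```python
from workcell import *
import cv2,numpy as np
c=camera('top')['image'][:,:,::-1];s=camera('side')['image'][:,:,::-1]
H=np.zeros((590,800,3),np.uint8)
H[:250,:800]=cv2.resize(c[175:225,170:330],None,fx=5,fy=5,interpolation=2)
H[250:590,:680]=cv2.resize(s[240:410,200:540],None,fx=2,fy=2,interpolation=2)
cv2.imwrite('pics/f1.png',H)
```

```text
(no output)
```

View pics/f1.png

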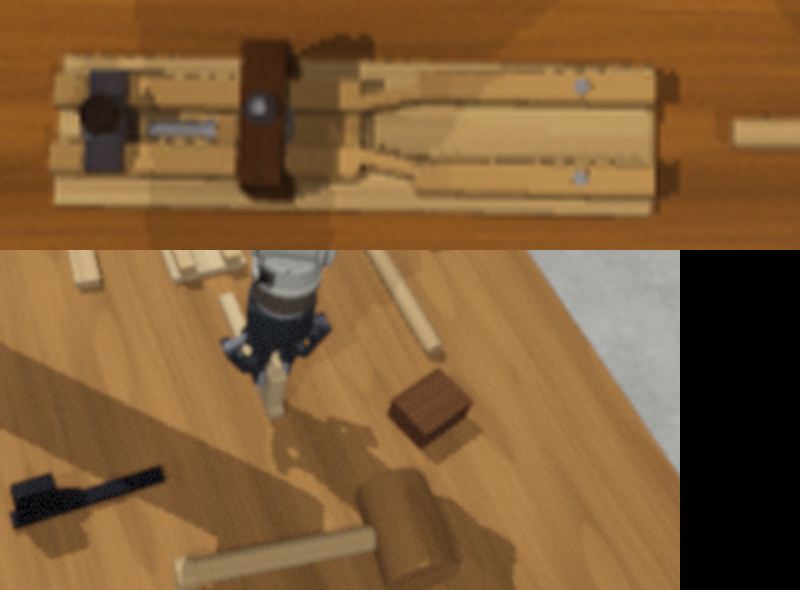

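The slat sits in the channel with its tail at crop (365,130) and its nose at the bolt head (217,130). The blade tip is clear of the jig at (733,132), and the bench below the stick is free.

drive_tool --increments '[[[0,0,-6],[0,0,0],0],[[0,0,-4],[0,0,0],0],[[0,0,-2],[0,0,0],0],[[0,0,-1],[0,0,0],0],[[0,0,-0.5],[0,0,0],0],[[0,0,0],[0,0,0],0]]'

```text
clock: 18.42
eef_pos: [0.5304, -0.2699, 0.0407]
tool_rot: [-0.706, 0.708, 0.0, 0.0]
ft_force: [-0.8, 0.1, -1.0]
grip_width: 0.0217
grasp_force: 59.0
```

drive_tool --increments '[[[0,0,-0.7],[0,0,0],0],[[0,0,-0.5],[0,0,0],0],[[0,0,0],[0,0,0],0]]'

```text
clock: 18.67
eef_pos: [0.5306, -0.2702, 0.0405]
tool_rot: [-0.706, 0.708, -0.0, 0.0]
ft_force: [-1.7, 1.7, 5.6]
grip_width: 0.0212
grasp_force: 59.6
```

On the bench, so release and rise.

drive_tool --increments '[[[0,0,0],[0,0,0],0.25],[[0,0,0.5],[0,0,0],0.5],[[0,0,0.5],[0,0,0],0.8],[[0,0,0],[0,0,0],1],[[0,0,0],[0,0,0],1],[[0,0,0],[0,0,0],1],[[0,0,0],[0,0,0],1]]'

```text
clock: 19.25
eef_pos: [0.5304, -0.2703, 0.0405]
tool_rot: [-0.706, 0.708, 0.0, -0.0]
ft_force: [-0.9, -0.3, 0.4]
grip_width: 0.0856
grasp_force: 0.0
```

drive_tool --increments '[[[0,0,5],[0,0,0],1],[[0,0,15],[0,0,0],1],[[0,0,25],[0,0,0],1],[[0,0,30],[0,0,0],1],[[0,0,35],[0,0,0],1],[[0,0,30],[0,0,0],1],[[0,0,0],[0,0,0],1],[[0,0,0],[0,0,0],1]]'

```text
clock: 19.92
eef_pos: [0.532, -0.271, 0.1837]
tool_rot: [-0.706, 0.708, -0.003, 0.001]
ft_force: [-0.6, 0.2, 0.0]
grip_width: 0.0858
grasp_force: 0.0
```

Run:
```python
from workcell import *
import cv2,numpy as np
c=camera('top')['image'][:,:,::-1];s=camera('side')['image'][:,:,::-1]
H=np.zeros((590,800,3),np.uint8)
H[:250,:800]=cv2.resize(c[175:225,170:330],None,fx=5,fy=5,interpolation=2)
H[250:590,:680]=cv2.resize(s[240:410,200:540],None,fx=2,fy=2,interpolation=2)
cv2.imwrite('pics/f2.png',H)
```

```text
(no output)
```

View pics/f2.png

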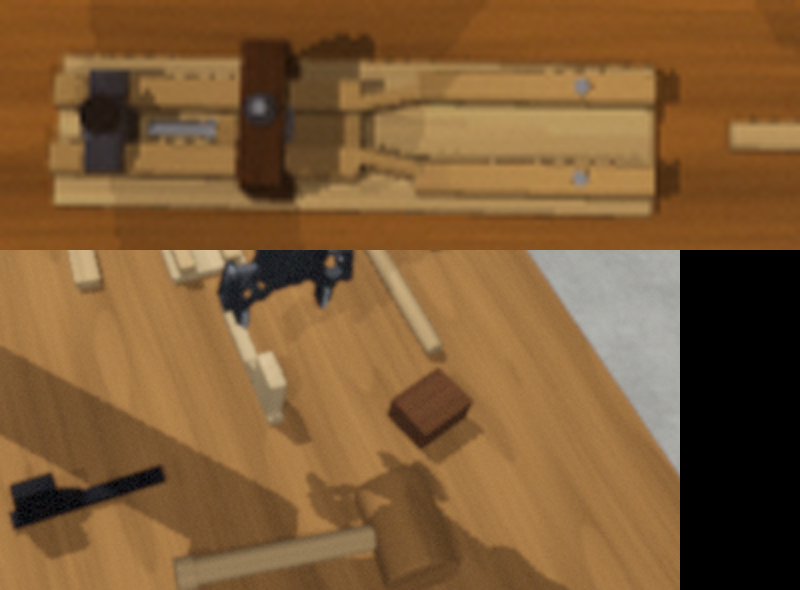

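The stick stands flat and free on the bench, with its tip at crop (730,135) clear of the jig. The slat is seated, its tail at (365,130), and the stop's picture is unchanged.

```bash
python3 -c "
from workcell import *
print(job_done())"
```

```text
the job is handed in; nothing more can be done
None
```

I handed the job in at about 20 s: the slat is seated against the stop's bolt, pressed at an estimated 6.5 N above the drag. The stick lies flat on the bench clear of the jig, and the pictures show no shift of the stop or of any bystander in view; `job_done()` returned no verdict.

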